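Load, cover, hand-turn and start the sample mixer

ROBOT

A 6-joint arm with a two-finger parallel gripper is mounted at the origin on the work surface. World frame = base frame: x ahead of the robot, y to its left, z up, the work surface at z = 0. Lengths are in m, angles in rad, forces in N, time in s.
With the tool pointing down it reaches from about 0.225 to 0.725 m from the base axis. Payload 3.1 kg.
Tool frame: the origin (TCP) lies on the front face of the gripper's body, between the roots of the fingers; the fingertips stand 73 mm ahead of it and the grasp point (between the pads) lies 54 mm ahead of it (tip_reach is the z of the fingertips in the tool frame, in m); z points along the fingers, y is the line along which they close (so a half turn about z gives the same grasp; the last joint's range is limited). The gripper opens to 85 mm and grips with 20 to 120 N. Pads are 22 mm wide; open, the fingers measure 114 mm over their backs; the gripper's body (76 mm by 85 mm) begins 54 mm behind the grasp point. The pads swing forward as they close: fully open they stand 13 mm farther back than shut.
Start: joints at [-1.387, 0.048, 0.099, 1.622, 0, 1.443], TCP at [0.161, -0.5, 0.304] pointing down, gripper open.
Joint ranges: [-2.91, 2.91], [-0.99, 1.94], [-1.21, 1.42], [-2.12, 2.29], [-1.49, 1.47], [-3.14, 3.14]. Speed limits (rad/s): [2.79, 2.79, 3.14, 3.14, 3.14, 3.14].

INTERFACE

Orientations are given as a unit quaternion [x, y, z, w].
In Python, from plant import * gives the robot as it stands.
- The arm moves only by the shell command python3 -m creep 'ROWS' [FORCE]. ROWS is JSON, one flat list of numbers, 7 for each row, row after row: the shift along the tool's x, y, z as a fraction of full scale, then the turn, a rotation vector about the tool's x, y, z as a fraction of full scale, then the opening, from -1 (shut) to 1 (fully open). In form: [dx, dy, dz, ax, ay, az, fingers, dx, dy, dz, ax, ay, az, fingers, ...]. A call has 1 to 8 rows; each row is the pose to reach, as a shift and turn from the pose commanded when the call began, along the tool's axes at that moment; what a row does not reach only later rows make up. Full scale, the value 1, is 0.1 m for a shift and pi/4 rad for a turn. A row lasts 1/8 s, in which the tool goes at most 62.5 mm and 10.7 degrees, less where a joint would pass 70% of its speed; a pose out of reach is approached as far as the arm can. A call with a number of a shift or a turn outside -1 to 1 is refused whole. A call with a gripper value outside its range is refused whole. The fingers move at their own pace and stop on an object; FORCE is the grip in N (left out, the last holds). Time passes only in rows, so rows that repeat a pose let the fingers close. It gives the time, the measured TCP pose, the force, the opening and the grip force at its end, in the units of the state.
- get_state(): the state, without advancing time (a new reading comes with each control period).
- get_image(name): name is "scene" or "top" or "wrist"; returns (picture, depth): 400x640x3 uint8, red, green, blue; 400x640 float32, m along the optical axis (not along the pixel's ray), 0 where there is no reading.
- camera_info(name): a dict with "camera_matrix" (3x3 intrinsics, pixels), "origin" and "attitude" of the camera in the world. Camera axes: x right, y down, z forward; pixel columns grow to the right and rows downward; lengths in m; the calibration is good to about 2 mm. A picture is of the moment at which its call begins: read the wrist's pose just before it. camera_info takes no time and is no camera call; for the wrist camera it gives the pose at the moment of the call.
- close_job(): hands the job in; it is judged then, once.
The state is a dict: "t": time; "q": joint angles; "qd": joint speeds; "tau": joint torques, N m; "ee_pos": TCP position; "tool_rot": TCP orientation; "wrist_force": force on the tool from outside, world axes, zero at the start; "ft_torque": the same for the moment, N m; "width": opening from 0.0 (shut) to 1.0 (fully open); "finger_force": force on a finger pad.
Only numpy, scipy, OpenCV 4.12 (cv2) and the standard library are available. Lean on these libraries where they do the work, as an engineer would, in place of code of your own. Each camera call takes 0.05 s, during which the arm holds its last target. There are 200 camera calls.

TASK

Stand every sample vial that is on the bench upright inside the blue ring of the mixer's rotor, then set the clear cover over them so that it sits level on the rotor plate all round. With the cover on, take the black crank handle and turn the rotor by hand clockwise (seen from above) through at least one full turn to check that it runs free, and only after that press the keys fully down, one at a time: yellow, then blue, then green. Leave the other things on the bench where they are.

Things in the scene. Friction and masses are not known exactly. Their poses are not given: they have to be found in the camera images.
- vial1: loose sample vial with red contents and a flush red cap: plain upright cylinder 26 mm in diameter, 44 mm tall, about 40 g, bottom-heavy; starts standing on the bench left of the mixer, may be absent. Origin: centre of its underside, z up. Grip it near the top so that the fingertips stay above the blue ring
- vial2: loose sample vial with red contents and a flush yellow cap: plain upright cylinder 26 mm in diameter, 44 mm tall, about 40 g, bottom-heavy; starts standing on the bench left of the mixer, may be absent. Origin: centre of its underside, z up. Grip it near the top so that the fingertips stay above the blue ring
- vial3: loose sample vial with red contents and a flush white cap: plain upright cylinder 26 mm in diameter, 44 mm tall, about 40 g, bottom-heavy; starts standing on the bench left of the mixer, may be absent. Origin: centre of its underside, z up. Grip it near the top so that the fingertips stay above the blue ring
- vial4: loose sample vial with red contents and a flush orange cap: plain upright cylinder 26 mm in diameter, 44 mm tall, about 40 g, bottom-heavy; starts standing on the bench left of the mixer, may be absent. Origin: centre of its underside, z up. Grip it near the top so that the fingertips stay above the blue ring
- rotor_top (a point): centre of the rotor plate's top surface, about 55 mm above the bench, on the vertical axis of rotation. The rotor is an aluminium disc 254 mm across on a round white housing 270 mm across. Round this point stands a blue ring, 124 mm outside, 112 mm inside diameter, 12 mm high above the plate; the vials stand inside it on the grey floor (four fit with axes 32 mm from the centre)
- rotor (a joint): angle of the rotor, rad: grows as it turns clockwise seen from above; starts between 0.05 and 0.4, end stops at 0 and 7.0, so a full turn clockwise from any start (+6.28) is possible and the other way is not. Stays where it is left (about 1 N at the handle)
- handle_top (a point): centre of the top of the crank handle: upright black cylinder 18 mm in diameter, 46 mm tall (63 to 109 mm above the bench), 112 mm from the rotor axis, at the red mark on the plate. It is a sleeve that spins freely on its pin, so a gripper pointing down can hold it and keep its own yaw all round the circle
- cover: loose clear dome cover, blue rim, blue knob: 142 mm across, 57 mm tall without knob, walls 4 mm, about 160 g, open below (inside 133 mm across at the mouth, 53 mm deep). Knob on top: 24 mm in diameter, 62 to 84 mm above the underside. Origin: centre of the underside, z up. Fits over the blue ring, rim on the rotor plate, 4 mm play. Starts mouth down on the bench right of the mixer
- key_yellow (a joint): travel of the yellow key, m: 0 up, 0.006 fully down; spring, 1.5 N at the start to 5 N fully down; it comes up again when released
- key_yellow_top (a point): centre of the top of the yellow key: a round cap 30 mm in diameter, about 48 mm above the bench when up, pressed straight down. The three keys stand in a row 55 mm apart, in an order that varies, on a fixed grey box 80 x 190 x 30 mm
- key_blue (a joint): travel of the blue key, m: 0 up, 0.006 fully down; spring, 1.5 N at the start to 5 N fully down; it comes up again when released
- key_blue_top (a point): centre of the top of the blue key: a round cap 30 mm in diameter, about 48 mm above the bench when up, pressed straight down. The three keys stand in a row 55 mm apart, in an order that varies, on a fixed grey box 80 x 190 x 30 mm
- key_green (a joint): travel of the green key, m: 0 up, 0.006 fully down; spring, 1.5 N at the start to 5 N fully down; it comes up again when released
- key_green_top (a point): centre of the top of the green key: a round cap 30 mm in diameter, about 48 mm above the bench when up, pressed straight down. The three keys stand in a row 55 mm apart, in an order that varies, on a fixed grey box 80 x 190 x 30 mm
- microplate: white 96-well plate with yellow wells, 86 x 128 x 14 mm, between robot and mixer; loose, to be left alone. Origin: centre of its underside
- pipette1: grey-blue pipette lying down, 255 mm long, 24 mm thick, between robot and mixer; loose, to be left alone. Origin: centre of its underside
- reagent: small reagent bottle with green cap, 48 mm in diameter, 100 mm tall, left beyond the vials; loose, to be left alone. Origin: centre of its underside
- timer: white bench timer 50 x 70 x 22 mm, beyond the keypad; loose, to be left alone. Origin: centre of its underside
- pen: blue marker pen lying down, 120 mm long, 12 mm thick, near right; loose, to be left alone. Origin: centre of its underside
Mind the look-alikes: they are no part of the job. Leave any turquoise look-alike of the vial1 alone.

How it is judged:
On the way, in this order (a step that is already met when the one before it is completed fails the run):
1. every vial present stands upright inside the rotor's blue ring (horizontal distance between each of vial1, vial2, vial3, vial4 and rotor_top below 0.046 m and z of vial1 in the frame of rotor_top between -0.005 and 0.005 m and angle between each of vial1, vial2, vial3, vial4's own z axis and vertical below 0.15 rad and z of vial2 in the frame of rotor_top between -0.005 and 0.005 m and z of vial3 in the frame of rotor_top between -0.005 and 0.005 m and z of vial4 in the frame of rotor_top between -0.005 and 0.005 m), for 0.3 s.
2. the cover sits level and fully down over the ring on the rotor plate, let go (horizontal distance between cover and rotor_top below 0.008 m and z of cover in the frame of rotor_top between -0.004 and 0.004 m and angle between cover's own z axis and vertical below 0.035 rad and contact force between the fingers and cover below 0.1 N), for 0.3 s.
3. with the cover on and the vials inside, the rotor has been turned a full turn clockwise (joint beyond 6.15 rad) (all of step 1 and value of joint rotor above 6.15 rad and horizontal distance between cover and rotor_top below 0.008 m and z of cover in the frame of rotor_top between -0.004 and 0.004 m and angle between cover's own z axis and vertical below 0.035 rad), for 0.2 s.
4. the yellow key is pressed down (over 4.5 of 6 mm), the other two up (value of joint key_yellow above 0.0045 m and value of joint each of key_blue, key_green below 0.002 m), for 0.1 s.
5. the blue key is pressed down (over 4.5 of 6 mm), the other two up (value of joint key_blue above 0.0045 m and value of joint each of key_yellow, key_green below 0.002 m), for 0.1 s.
6. the green key is pressed down (over 4.5 of 6 mm), the other two up (value of joint key_green above 0.0045 m and value of joint each of key_yellow, key_blue below 0.002 m), for 0.1 s.
At the end, for the whole second after the job is handed in: every vial present is upright (0.15 rad) on the plate inside the ring (axis within 46 mm of the rotor axis); the cover is on the plate within 4 mm in height, 8 mm of centre, 0.035 rad of level; the rotor joint is beyond 6.15 rad; all keys are up; everything at rest (all of step 3 and value of joint each of key_yellow, key_blue, key_green below 0.002 m and linear speed of each of vial1, vial2, vial3, vial4, cover below 0.02 m/s and velocity of joint rotor between -0.05 and 0.05 rad/s); the robot touches nothing.
It fails at once if a key is pressed before the rotor has been turned round (value of joint any of key_yellow, key_blue, key_green above 0.0035 m and value of joint rotor below 5.9 rad).
It fails at once if two keys are pressed at once (value of joint each of key_yellow, key_blue above 0.0035 m or value of joint each of key_blue, key_green above 0.0035 m or value of joint each of key_yellow, key_green above 0.0035 m).
It fails at once if another thing on the bench is moved more than 40 mm or the reagent bottle tipped (distance of any of microplate, pipette1, reagent, timer, pen from where it was at the start of the episode above 0.04 m or angle between reagent's own z axis and vertical above 0.5 rad).
Of vial1, vial2, vial3, vial4 only 2 to 4 are there at a start; the rules pass over those that are not, and their reading is None.
At some moment in a run one of vial1, vial2, vial3, vial4, cover may be knocked a few centimetres aside while the robot is not near it.
It also fails if it takes over 210 s, if anything falls off the work surface, if the arm or the gripper's body presses on something with over 40 N, if the wrist force passes 120 N, or if a joint passes its speed limit or range.

## Working session

There is one attempt and no reset: what is moved stays moved. The work goes in short steps, Python scripts to look and compute and a shell command to move; the robot and the scene stay as the last step left them, time stands still between calls to the robot, and variables do not carry over. Pictures are saved under pics/ and viewed, at most 20 in all, crops included, and the job is handed in when it is done.

```bash
mkdir -p pics; ls
cat > h.py <<'E'
from plant import *
import numpy as np, cv2
from scipy.spatial.transform import Rotation as R
def cam(n):
    c=camera_info(n); K=np.array(c["camera_matrix"]); o=np.array(c["origin"]); a=np.array(c["attitude"])
    M=R.from_quat(a).as_matrix() if a.size==4 else a.reshape(3,3)
    return K,o,M
def ray(n,u,v,z,c=None):
    K,o,M=c or cam(n); d=M@np.linalg.solve(K,[u,v,1.0]); return o+d*(z-o[2])/d[2]
def cloud(n,dep,c=None):
    K,o,M=c or cam(n); v,u=np.mgrid[:dep.shape[0],:dep.shape[1]]
    p=np.stack([(u-K[0,2])/K[0,0]*dep,(v-K[1,2])/K[1,1]*dep,dep],-1)
    return p@M.T+o
def save(n,im): cv2.imwrite(f"pics/{n}.png",im[:,:,::-1])
E
python3 - <<'E'
from h import *
for n in ("scene","top","wrist"):
    im,d=get_image(n); save(n+"0",im); np.save(n+"0.npy",d); print(n,camera_info(n))
print(get_state())
E
```

```text
pics
scene {'camera_matrix': array([[490.06929107,   0.        , 316.85689767],
       [  0.        , 490.06929107, 201.27289063],
       [  0.        ,   0.        ,   1.        ]]), 'origin': array([1.11391011, 0.63672267, 0.87878034]), 'attitude': array([ 0.30508475,  0.85866732, -0.38542317, -0.14512997])}
top {'camera_matrix': array([[399.17818479,   0.        , 316.10736831],
       [  0.        , 399.17818479, 195.25960786],
       [  0.        ,   0.        ,   1.        ]]), 'origin': array([ 0.39665954, -0.00382825,  1.33819655]), 'attitude': array([-0.70358023,  0.70821578, -0.04975213,  0.03049581])}
wrist {'camera_matrix': array([[288.2292597 ,   0.        , 325.13911219],
       [  0.        , 288.2292597 , 199.29612426],
       [  0.        ,   0.        ,   1.        ]]), 'origin': array([ 0.22581885, -0.47897076,  0.37282938]), 'attitude': array([ 0.80071878, -0.5831315 , -0.08157089,  0.11024189])}
{'t': 0.15, 'q': array([-1.38680793e+00,  4.85912934e-02,  9.79041284e-02,  1.62200563e+00,
        2.37661087e-05,  1.44299637e+00]), 'qd': array([ 0.00074659, -0.00264104,  0.00575004, -0.00019988,  0.00122565,
        0.00010326]), 'tau': array([ 1.72555228e-03, -3.39259350e+01,  3.20424235e+01,  1.53637351e-02,
       -1.05156616e-04, -8.39213328e-06]), 'ee_pos': array([ 0.16097692, -0.49933374,  0.30295352]), 'tool_rot': array([ 9.87872651e-01,  1.55263412e-01, -1.47579774e-05, -9.48191682e-04]), 'wrist_force': array([-0.10878639,  0.0729451 , -0.21442925]), 'ft_torque': array([-0.01017065,  0.00618189, -0.02043044]), 'finger_force': 0.0, 'width': 0.997862650662044}
```

View pics/top0.png

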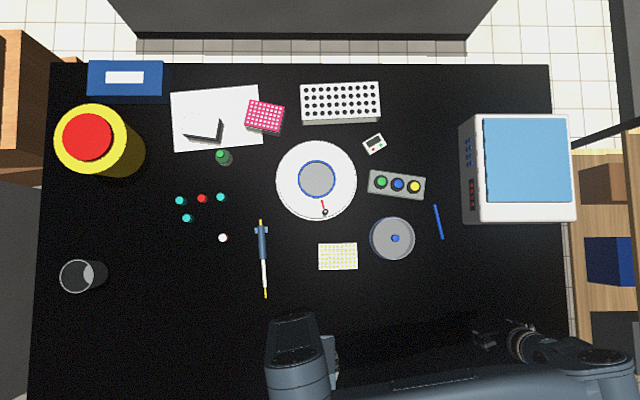

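View pics/scene0.png

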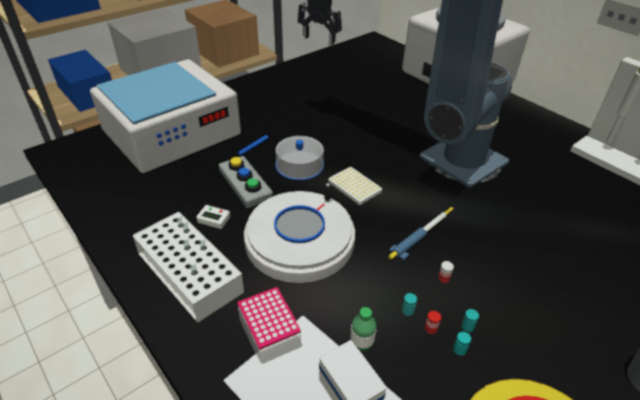

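Top view: the red object at (202,198) and the white cap at (223,238) could be vials. The turquoise ones at (180,200), (187,218) and (220,197) are look-alikes. The rotor is at (316,180), the handle at (325,212), the cover at (392,238), and the keys are green (381,181), blue (398,184), yellow (415,186). I'll confirm with an enlarged crop and measure.

Run:
```python
from h import *
t=cv2.imread("pics/top0.png"); s=cv2.imread("pics/scene0.png")
a=cv2.resize(t[145:260,165:285],(400,383),interpolation=2); b=cv2.resize(s[250:365,370:490],(400,383),interpolation=2)
cv2.imwrite("pics/crop1.png",np.hstack([a,b]))
im=t[:,:,::-1].copy(); hsv=cv2.cvtColor(t,cv2.COLOR_BGR2HSV); d=np.load("top0.npy")
C=cam("top"); P=cloud("top",d,C)
def blobs(n,lo,hi,z,box,amin=15):
    m=cv2.inRange(hsv,lo,hi); k=np.zeros_like(m); x0,y0,x1,y1=box; k[y0:y1,x0:x1]=m[y0:y1,x0:x1]
    N,L,S,c=cv2.connectedComponentsWithStats(k)
    for i in range(1,N):
        if S[i,4]>=amin: print(n,S[i],c[i].round(1),ray("top",*c[i],z,C).round(4), np.median(P[L==i][:,2]).round(3))
V=(165,185,245,250)
blobs("red",(0,120,80),(8,255,255),.044,V); blobs("white",(0,0,120),(180,60,255),.044,V)
blobs("teal",(80,100,60),(95,255,255),.044,V)
blobs("ring",(100,100,60),(125,255,255),.067,(270,140,360,220))
blobs("redmark",(0,120,80),(8,255,255),.055,(300,190,340,225),3)
blobs("handle",(0,0,0),(180,255,60),.109,(315,200,335,218),5)
K=(365,165,430,205)
blobs("yel",(22,120,80),(35,255,255),.048,K);blobs("blu",(100,120,60),(125,255,255),.048,K);blobs("grn",(45,100,60),(80,255,255),.048,K)
blobs("coverblue",(100,100,50),(125,255,255),.084,(365,210,420,265),5)
for n,(x0,y0,x1,y1) in dict(rotor=(270,135,362,225),cover=(365,212,420,265)).items():
    q=P[y0:y1,x0:x1].reshape(-1,3); q=q[d[y0:y1,x0:x1].ravel()>0]
    for lo,hi in ((.045,.052),(.052,.06),(.06,.072),(.072,.09),(.09,.12)):
        s_=q[(q[:,2]>lo)&(q[:,2]<hi)]
        if len(s_)>3: print(n,lo,len(s_),((s_.min(0)+s_.max(0))/2).round(4),(s_.max(0)-s_.min(0)).round(4), np.median(s_,0).round(4))
```

```text
red [197 194  11   9  63] [201.4 197.8] [0.5379 0.3319 0.044 ] 0.043
white [218 233   9   9  61] [222.1 237.3] [0.4099 0.2627 0.044 ] 0.043
teal [216 192   9  10  68] [220.1 196.4] [0.5421 0.2717 0.044 ] 0.043
teal [175 196  11   9  71] [179.4 200.1] [0.5308 0.402  0.044 ] 0.042
teal [182 213  11  10  69] [186.5 217.5] [0.4744 0.3777 0.044 ] 0.043
ring [298 160  38  38 183] [316.2 177.9] [ 0.5978 -0.0399  0.067 ] 0.067
redmark [321 200   3   9  13] [322.1 203.4] [ 0.5164 -0.0585  0.055 ] 0.057
handle [323 211   2   4   5] [323.4 212.6] [ 0.4828 -0.06    0.109 ] 0.108
yel [410 181  10  10  76] [414.4 185.8] [ 0.5735 -0.3628  0.048 ] 0.051
blu [393 179  10   9  69] [397.8 183.2] [ 0.5821 -0.3082  0.048 ] 0.052
grn [377 177   9   9  66] [381.2 180.9] [ 0.5899 -0.2536  0.048 ] 0.051
coverblue [372 219   9   8  19] [376.1 222.3] [ 0.4528 -0.2271  0.084 ] 0.003
coverblue [369 229   3  10  17] [369.8 233.1] [ 0.4191 -0.2064  0.084 ] 0.003
coverblue [391 235   8   7  45] [394.8 237.8] [ 0.4038 -0.285   0.084 ] 0.084
coverblue [369 240   2   3   6] [369.5 241. ] [ 0.3945 -0.2048  0.084 ] 0.00
[... 192 characters left out ...]
5955 -0.0415  0.056 ] [0.2524 0.2509 0.008 ] [ 0.5956 -0.0399  0.0555]
rotor 0.06 364 [ 0.5949 -0.0429  0.0659] [0.2454 0.2459 0.0117] [ 0.592  -0.0388  0.064 ]
rotor 0.072 9 [ 0.5631 -0.039   0.074 ] [0.1648 0.1088 0.004 ] [ 0.5706 -0.0673  0.0723]
rotor 0.09 29 [ 0.4862 -0.0664  0.106 ] [0.0156 0.0156 0.0158] [ 0.4876 -0.0649  0.1096]
cover 0.045 36 [ 0.4039 -0.2884  0.0485] [0.1287 0.139  0.0068] [ 0.4022 -0.2537  0.0501]
cover 0.052 1127 [ 0.4037 -0.2872  0.056 ] [0.1344 0.1341 0.008 ] [ 0.4032 -0.2863  0.057 ]
cover 0.06 224 [ 0.4038 -0.2888  0.0659] [0.1336 0.126  0.0117] [ 0.4004 -0.2875  0.0608]
cover 0.072 48 [ 0.4033 -0.2874  0.0804] [0.0189 0.0226 0.0168] [ 0.4032 -0.2858  0.0839]
```

View pics/crop1.png

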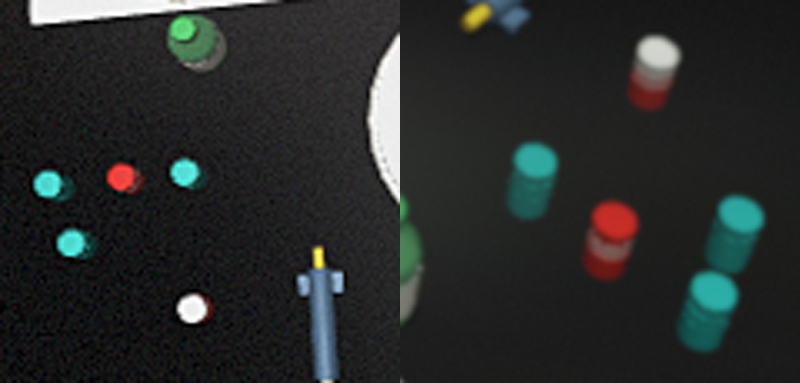

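Two vials are present: vial1 (red cap and red contents) and vial3 (white cap). The turquoise ones have no red contents, so I leave them alone. I'll turn to yaw 90° (tool x = world y, tool y = world x) and go to the white vial.

```bash
cat >> h.py <<'E'
def to(x,y,z,yaw=90):
    s=get_state(); r=R.from_quat(s["tool_rot"]); T=R.from_matrix(np.array([[np.cos(np.radians(yaw)),np.sin(np.radians(yaw)),0],[np.sin(np.radians(yaw)),-np.cos(np.radians(yaw)),0],[0,0,-1]]).T if 0 else np.column_stack([[np.cos(np.radians(yaw)),np.sin(np.radians(yaw)),0],[np.sin(np.radians(yaw)),-np.cos(np.radians(yaw)),0],[0,0,-1]]))
    print("t",round(s["t"],2),"ee",s["ee_pos"].round(4),"w",round(s["width"],3),"shift",(r.inv().apply(np.array([x,y,z])-s["ee_pos"])/0.1).round(3),"turn",((r.inv()*T).as_rotvec()/(np.pi/4)).round(3))
E
python3 -m creep '[0,0,0,0,0,-0.8,1, 0,0,0,0,0,-0.8,1, 0,0,0,0,0,-0.8,1, 0,0,0,0,0,-0.8,1]'
python3 -m creep '[0,0,0,0,0,-0.8,1, 0,0,0,0,0,-0.8,1, 0,0,0,0,0,-0.8,1, 0,0,0,0,0,-0.8,1]'
python3 -m creep '[0.95,0.83,0,0,0,0,1, 0.95,0.83,0,0,0,0,1, 0.95,0.83,0,0,0,0,1]'
python3 -m creep '[0.95,0.83,0,0,0,0,1, 0.95,0.83,0,0,0,0,1, 0.95,0.83,0,0,0,0,1]'
python3 -m creep '[0.95,0.83,0,0,0,0,1, 0.95,0.83,0,0,0,0,1, 0.95,0.83,0,0,0,0,1]'
python3 -c "from h import *; to(.41,.263,.16)"
```

```text
t: 0.65
ee_pos: [0.161, -0.4995, 0.3034]
tool_rot: [0.891, 0.454, 0.0, -0.0]
wrist_force: [0.5, -0.2, -0.2]
width: 0.999
finger_force: 0.0
t: 1.15
ee_pos: [0.161, -0.4995, 0.3034]
tool_rot: [0.707, 0.707, 0.0, -0.0]
wrist_force: [0.1, 0.5, 0.2]
width: 1.002
finger_force: 0.0
t: 1.52
ee_pos: [0.2463, -0.4021, 0.304]
tool_rot: [0.706, 0.708, 0.001, -0.0]
wrist_force: [-0.4, -0.7, -0.6]
width: 1.001
finger_force: 0.0
t: 1.9
ee_pos: [0.3292, -0.308, 0.3039]
tool_rot: [0.706, 0.708, 0.0, -0.0]
wrist_force: [-1.0, -1.0, 0.3]
width: 1.001
finger_force: 0.0
t: 2.28
ee_pos: [0.4121, -0.2139, 0.3036]
tool_rot: [0.706, 0.708, 0.0, -0.0]
wrist_force: [0.4, -0.6, -0.3]
width: 1.003
finger_force: 0.0
t 2.27 ee [ 0.4121 -0.2139  0.3036] w 1.003 shift [ 4.769 -0.008  1.437] turn [-0.    -0.     0.003]
```

```bash
python3 -m creep '[0.95,0.9,0,0,0,0,1, 0.95,0.9,0,0,0,0,1, 0.95,0.9,0,0,0,0,1]' | head -2
python3 - <<'E'
from h import *
c=cam("wrist"); im,d=get_image("wrist"); save("w1",im); np.savez("w1",d=d,im=im,K=c[0],o=c[1],M=c[2]); print(c[1],c[2][:,2])
E
python3 -m creep '[0.95,-0.45,0,0,0,0,1, 0.95,-0.45,0,0,0,0,1, 0.95,-0.45,0,0,0,0,1]' | head -2
python3 -m creep '[0.95,-0.45,0,0,0,0,1, 0.95,-0.45,0,0,0,0,1, 0.95,-0.45,0,0,0,0,1]' | head -2
python3 -m creep '[0.97,0,0,0,0,0,1, 0.97,0,0,0,0,0,1]' | head -2
python3 -m creep '[0.6,0,0,0,0,0,1, 0.6,0,0,0,0,0,1]' | head -2
python3 - <<'E'
from h import *
c=cam("wrist"); im,d=get_image("wrist"); save("w2",im); np.savez("w2",d=d,im=im,K=c[0],o=c[1],M=c[2]); to(.41,.263,.16)
a=cv2.imread("pics/w1.png"); cv2.imwrite("pics/w12.png",np.vstack([a,cv2.imread("pics/w2.png")])[::1,::1] if 0 else cv2.resize(np.vstack([a,cv2.imread("pics/w2.png")]),(480,600)))
E
```

```text
t: 2.65
ee_pos: [0.5022, -0.1204, 0.303]
[ 0.50143749 -0.05204848  0.37286249] [-8.43207363e-04 -2.71946354e-01 -9.62312044e-01]
t: 3.08
ee_pos: [0.4546, -0.026, 0.3043]
t: 3.45
ee_pos: [0.4109, 0.0691, 0.3043]
t: 3.7
ee_pos: [0.4131, 0.1656, 0.3038]
t: 3.95
ee_pos: [0.413, 0.2275, 0.3033]
t 4.0 ee [0.413  0.226  0.3034] w 1.0 shift [ 0.373 -0.03   1.433] turn [-0.     0.002 -0.002]
```

View pics/w12.png

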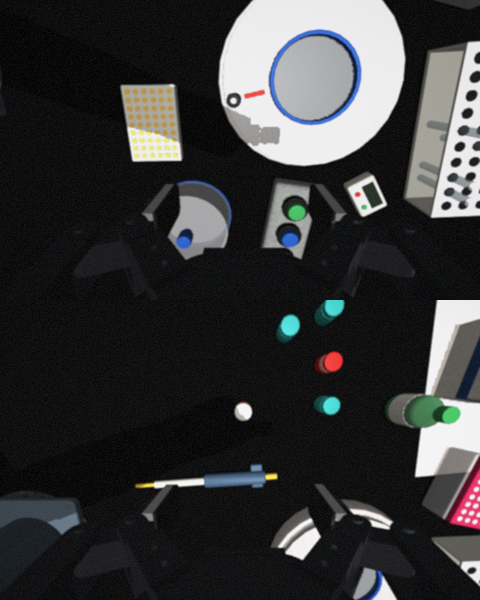

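The upper half (w1) shows the ring near (315,77)·4/3 and the handle at about (311,133). The lower half (w2) shows the white cap at about (324,148) and the red cap at about (444,83). I'll measure from these.

Run:
```python
from h import *
def L(n):
    f=np.load(n+".npz"); return f["im"],f["d"],(f["K"],f["o"],f["M"])
im,d,c=L("w1"); hsv=cv2.cvtColor(im,cv2.COLOR_RGB2HSV)
m=cv2.inRange(hsv,(100,130,80),(128,255,255)); m[190:]=0
v,u=np.nonzero(m); P=cloud("wrist",d,c); z=P[v,u,2]
pts=np.array([ray("",a,b,.067,c)[:2] for a,b in zip(u,v)])
hull=cv2.convexHull(np.float32(pts)); print("ring",cv2.minEnclosingCircle(hull),cv2.fitEllipse(hull),np.median(z),len(u))
m=((P[:,:,2]>.045)&(P[:,:,2]<.064)&(d>0)); m[210:]=0
q=P[m][:,:2]; q=q[np.linalg.norm(q-[.596,-.041],axis=1)<.15]; print("rotor disc",cv2.minEnclosingCircle(np.float32(q)), q.max(0),q.min(0))
h=P[(P[:,:,2]>.1)&(P[:,:,2]<.12)&(np.linalg.norm(P[:,:,:2]-[.486,-.066],axis=2)<.03)]; print("handle",len(h),h.mean(0),h.min(0),h.max(0))
im,d,c=L("w2"); hsv=cv2.cvtColor(im,cv2.COLOR_RGB2HSV)
for n,lo,hi,b in (("white",(0,0,130),(180,60,255),(300,130,350,170)),("red",(0,150,160),(8,255,255),(410,60,470,110))):
    m=cv2.inRange(hsv,lo,hi); k=m*0; k[b[1]:b[3],b[0]:b[2]]=m[b[1]:b[3],b[0]:b[2]]
    M=cv2.moments(k,True); print(n,M["m00"],ray("",M["m10"]/M["m00"],M["m01"]/M["m00"],.044,c))
```

```text
ring ((0.5966410636901855, -0.04067949205636978), 0.06095007434487343) ((0.5967302322387695, -0.04056712985038757), (0.12032046169042587, 0.1214035227894783), 99.15155029296875) 0.06661555228304417 1945
rotor disc ((0.5980587005615234, -0.04064219072461128), 0.12711022794246674) [0.72491728 0.05728482] [ 0.47136    -0.15409504]
handle 315 [ 0.48906375 -0.06573035  0.10872877] [ 0.48034158 -0.07402982  0.10062138] [ 0.49748521 -0.05730974  0.11167611]
white 434.0 [0.41107134 0.2625882  0.044     ]
red 484.0 [0.53877092 0.33259393 0.044     ]
```

```bash
python3 -m creep '[0.37,-0.02,0.6,0,0,0,1, 0.37,-0.02,0.6,0,0,0,1]' | head -2
python3 -m creep '[0,0,0.5,0,0,0,1, 0,0,0.9,0,0,0,1, 0,0,0.95,0,0,0,1]' | head -2
python3 -c "from h import *; to(.4107,.2626,.094)"
```

```text
t: 4.25
ee_pos: [0.4091, 0.2613, 0.2396]
t: 4.62
ee_pos: [0.4091, 0.2608, 0.1465]
t 4.62 ee [0.4091 0.2608 0.1465] w 1.001 shift [0.02  0.019 0.525] turn [-0.006  0.005 -0.007]
```

```bash
python3 -m creep '[0.02,0.02,0.3,0,0,0,1, 0.02,0.02,0.52,0,0,0,1, 0.02,0.02,0.52,0,0,0,-1, 0.02,0.02,0.52,0,0,0,-1, 0.02,0.02,0.52,0,0,0,-1, 0.02,0.02,0.52,0,0,0,-1, 0.02,0.02,0.52,0,0,0,-1, 0.02,0.02,0.52,0,0,0,-1]' 30
python3 -m creep '[0,0,-0.5,0,0,0,-1, 0,0,-1,0,0,0,-1]'
```

```text
t: 5.62
ee_pos: [0.413, 0.2662, 0.0988]
tool_rot: [0.708, 0.706, 0.002, 0.001]
wrist_force: [-0.1, -0.9, 6.9]
width: 0.294
finger_force: 29.4
t: 5.88
ee_pos: [0.411, 0.2655, 0.1971]
tool_rot: [0.708, 0.706, -0.001, -0.0]
wrist_force: [0.4, 0.1, -0.2]
width: 0.291
finger_force: 29.7
```

Run:
```python
from h import *
im,d=get_image("wrist"); s=get_image("scene")[0]; b=get_image("top")[0]
cv2.imwrite("pics/g1.png",np.vstack([im[200:,100:500],cv2.resize(s[150:300,340:540],(400,300)),cv2.resize(b[180:255,150:290],(400,214))])[:600,:,::-1]); to(.4107,.2626,.094)
```

```text
t 6.03 ee [0.4138 0.2668 0.2008] w 0.291 shift [-0.046 -0.039  1.068] turn [ 0.009 -0.004 -0.003]
```

View pics/g1.png

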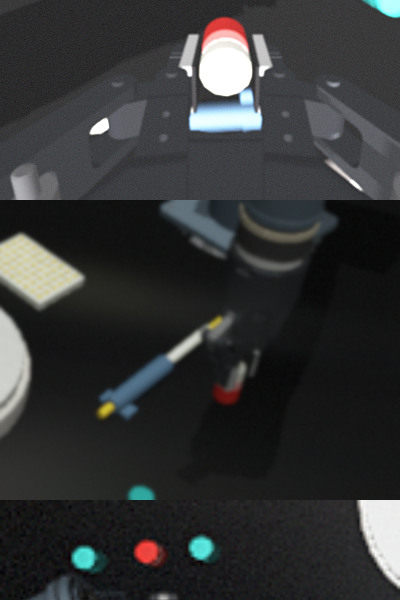

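The white-capped vial is held upright. I'll measure it in the tool frame (cap near pixel (324,270)) and plan the carry.

```bash
cat >> h.py <<'E'
def held(lo,hi,box,hz):
    "cap centre of held vial relative to TCP, world axes"
    s=get_state(); c=cam("wrist"); im,d=get_image("wrist"); hsv=cv2.cvtColor(im,cv2.COLOR_RGB2HSV)
    m=cv2.inRange(hsv,lo,hi); k=m*0; x0,y0,x1,y1=box; k[y0:y1,x0:x1]=m[y0:y1,x0:x1]
    P=cloud("wrist",d,c)[k>0]; z=np.median(P[:,2]); M=cv2.moments(k,True); cc=(M["m10"]/M["m00"],M["m01"]/M["m00"])
    print("held n",M["m00"],np.round(cc,1),"top z-tcp",z-s["ee_pos"][2],"xy-tcp",ray("",*cc,z,c)[:2]-s["ee_pos"][:2],"ee",s["ee_pos"])
E
python3 - <<'E'
from h import *
held((0,0,150),(180,60,255),(290,235,360,300),0); to(.5967,-.0126,.20)
E
```

```text
held n 2921.0 [325.1 265.7] top z-tcp -0.05530198675010217 xy-tcp [-0.00042982 -0.00014899] ee [0.41381718 0.2667841  0.20084676]
t 6.08 ee [0.4126 0.2662 0.1984] w 0.287 shift [-2.784  1.847 -0.015] turn [ 0.004 -0.002 -0.003]
```

```bash
python3 -m creep '[-0.93,0.62,-0.2,0,0,0,-1, -0.93,0.62,-0.2,0,0,0,-1, -0.93,0.62,-0.2,0,0,0,-1]' | head -2
python3 -m creep '[-0.93,0.62,0,0,0,0,-1, -0.93,0.62,0,0,0,0,-1, -0.93,0.62,0,0,0,0,-1]' | head -2
python3 -m creep '[-0.93,0.62,0,0,0,0,-1, -0.93,0.62,0,0,0,0,-1, -0.93,0.62,0,0,0,0,-1,-0.93,0.62,0,0,0,0,-1]' | head -2
python3 - <<'E'
from h import *
A=[]
for _ in range(4):
    get_image("wrist"); A.append(get_state()["ee_pos"])
print(np.array(A).round(4)); held((0,0,150),(180,60,255),(290,235,360,300),0); to(.5967,-.0126,.156)
c=cam("wrist"); im,d=get_image("wrist"); save("w3",im)
E
```

```text
t: 6.45
ee_pos: [0.4746, 0.17, 0.2155]
t: 6.82
ee_pos: [0.5355, 0.0776, 0.2145]
t: 7.32
ee_pos: [0.596, -0.0122, 0.2155]
[[ 0.596  -0.0119  0.2159]
 [ 0.5962 -0.0118  0.2163]
 [ 0.5963 -0.0119  0.2167]
 [ 0.5965 -0.0121  0.2169]]
held n 1810.0 [325.3 271. ] top z-tcp -0.05508948648438744 xy-tcp [-0.00077405 -0.00306479] ee [ 0.59649993 -0.01212027  0.21692514]
t 7.58 ee [ 0.5966 -0.0123  0.217 ] w 0.295 shift [-0.003  0.001  0.61 ] turn [-0.    -0.    -0.001]
```

View pics/w3.png

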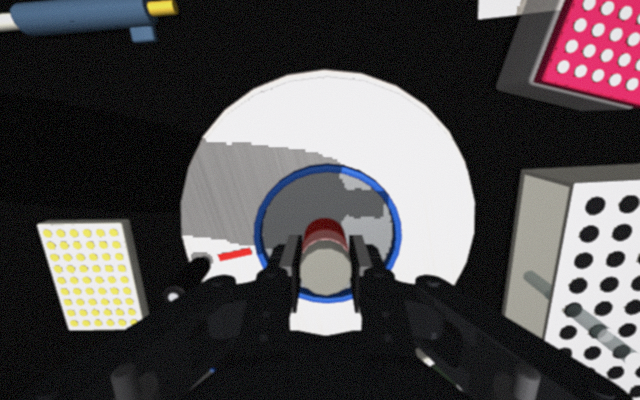

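The vial hangs over the ring (ring centre at about (328,232) px), with the fingers above it. Lowering and releasing.

```bash
python3 -m creep '[0,0,0.3,0,0,0,-1, 0,0,0.5,0,0,0,-1, 0,0,0.57,0,0,0,-1, 0,0,0.62,0,0,0,-1, 0,0,0.62,0,0,0,-1, 0,0,0.62,0,0,0,-1]'
python3 -m creep '[0,0,0,0,0,0,-0.2, 0,0,0,0,0,0,-0.2, 0,0,0,0,0,0,1, 0,0,0,0,0,0,1, 0,0,-0.5,0,0,0,1, 0,0,-0.7,0,0,0,1]' | head -2
python3 - <<'E'
from h import *
C=cam("top"); t=get_image("top")[0]; save("top1",t); hsv=cv2.cvtColor(t,cv2.COLOR_RGB2HSV)
m=cv2.inRange(hsv,(0,120,80),(8,255,255)); k=m*0; k[185:250,165:245]=m[185:250,165:245]
M=cv2.moments(k,True); print("red",M["m00"],ray("",M["m10"]/M["m00"],M["m01"]/M["m00"],.044,C)); to(.538,.3325,.21)
E
```

```text
t: 8.38
ee_pos: [0.5978, -0.0138, 0.156]
tool_rot: [0.708, 0.706, 0.001, 0.001]
wrist_force: [-0.1, 0.2, -0.1]
width: 0.29
finger_force: 29.8
t: 9.12
ee_pos: [0.5981, -0.0138, 0.2279]
red 62.0 [0.5377498  0.33273172 0.044     ]
t 9.18 ee [ 0.599  -0.014   0.2305] w 1.004 shift [ 3.464 -0.62   0.196] turn [ 0.01   0.001 -0.003]
```

```bash
for i in 1 2 3 4; do python3 -m creep '[0.866,-0.155,0,0,0,0,1, 0.866,-0.155,0,0,0,0,1, 0.866,-0.155,0,0,0,0,1]' | sed -n 2p; done
python3 -m creep '[0,0,0.4,0,0,0,1, 0,0,0.4,0,0,0,1, 0,0,0.4,0,0,0,1]' | sed -n 2p
python3 - <<'E'
from h import *
c=cam("wrist"); im,d=get_image("wrist"); save("w4",im); hsv=cv2.cvtColor(im,cv2.COLOR_RGB2HSV)
m=cv2.inRange(hsv,(0,150,130),(8,255,255)); N,L,S,q=cv2.connectedComponentsWithStats(m)
for i in range(1,N):
    if S[i,4]>100: print(S[i],q[i],ray("",*q[i],.044,c))
to(.5383,.3326,.096)
E
```

```text
ee_pos: [0.5812, 0.0747, 0.2242]
ee_pos: [0.5664, 0.1602, 0.2243]
ee_pos: [0.5515, 0.2461, 0.2244]
ee_pos: [0.5365, 0.3324, 0.2244]
ee_pos: [0.5367, 0.3313, 0.1855]
[314 192  31  30 661] [329.11649017 206.49470499] [0.53904317 0.3340489  0.044     ]
t 11.1 ee [0.5371 0.3318 0.1865] w 1.0 shift [0.007 0.01  0.905] turn [ 0.003 -0.001 -0.005]
```

View pics/w4.png

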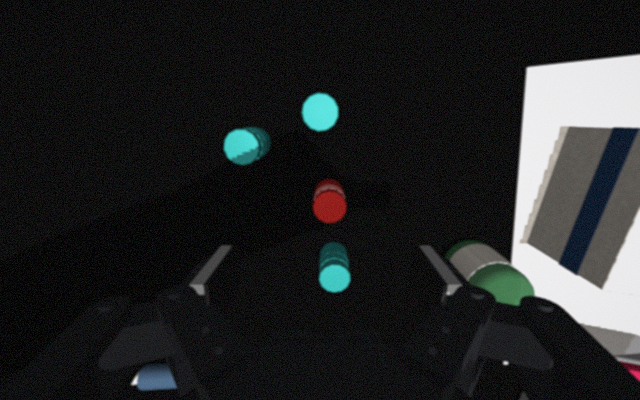

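The red cap is at (329,206), between the turquoise ones at (240,146), (320,112) and (334,277). Closing along x is clear of all of them. Descending onto it.

```bash
python3 -m creep '[0.01,0.015,0.4,0,0,0,1, 0.01,0.015,0.8,0,0,0,1, 0.01,0.015,0.89,0,0,0,1, 0.01,0.015,0.89,0,0,0,-1, 0.01,0.015,0.89,0,0,0,-1, 0.01,0.015,0.89,0,0,0,-1, 0.01,0.015,0.89,0,0,0,-1, 0.01,0.015,0.89,0,0,0,-1]' 30
python3 -m creep '[0,0,0,0,0,0,-1, 0,0,-0.5,0,0,0,-1, 0,0,-1,0,0,0,-1, 0,0,-1,0,0,0,-1]'
python3 -m creep '[0,0,-0.3,0,0,0,-1, 0,0,-0.3,0,0,0,-1, 0,0,-0.3,0,0,0,-1]'
python3 - <<'E'
from h import *
held((0,120,100),(8,255,255),(290,250,360,300),0); to(.5967,-.0686,.22)
save("w5",get_image("wrist")[0])
E
```

```text
t: 12.1
ee_pos: [0.5386, 0.3344, 0.098]
tool_rot: [0.708, 0.706, 0.002, 0.001]
wrist_force: [0.2, 0.5, 5.0]
width: 0.288
finger_force: 29.4
t: 12.6
ee_pos: [0.5401, 0.3351, 0.2021]
tool_rot: [0.708, 0.706, 0.005, 0.002]
wrist_force: [0.7, -0.4, -0.2]
width: 0.29
finger_force: 29.7
t: 12.98
ee_pos: [0.5371, 0.3336, 0.2241]
tool_rot: [0.708, 0.706, -0.001, -0.0]
wrist_force: [-0.8, 0.6, -0.7]
width: 0.291
finger_force: 29.7
held n 1641.0 [325.1 268.6] top z-tcp -0.05410848822163761 xy-tcp [-0.00096341 -0.00126232] ee [0.5370806  0.33361786 0.22411745]
t 13.03 ee [0.5368 0.3335 0.2237] w 0.289 shift [-4.02   0.608  0.041] turn [-0.004  0.002 -0.003]
```

View pics/w5.png

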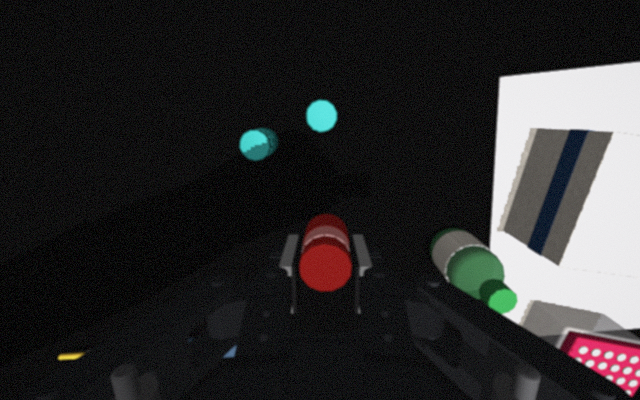

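Red vial held at (325,268). Carrying it over to the ring.

```bash
for i in 1 2 3 4 5; do python3 -m creep '[-0.804,0.122,0,0,0,0,-1, -0.804,0.122,0,0,0,0,-1, -0.804,0.122,0,0,0,0,-1]' | sed -n 2p; done
python3 -m creep '[0,0,0,0,0,0,-1, 0,0,0,0,0,0,-1, 0,0,0,0,0,0,-1]' | sed -n 2p
python3 - <<'E'
from h import *
held((0,120,100),(8,255,255),(290,250,360,300),0); to(.5967,-.0686,.154)
save("w6",get_image("wrist")[0])
E
```

```text
ee_pos: [0.5494, 0.2523, 0.2249]
ee_pos: [0.5616, 0.173, 0.2257]
ee_pos: [0.5737, 0.0931, 0.2258]
ee_pos: [0.5857, 0.0128, 0.2258]
ee_pos: [0.5976, -0.0676, 0.2257]
ee_pos: [0.5975, -0.0672, 0.226]
held n 1565.0 [325.  267.8] top z-tcp -0.054108531995793324 xy-tcp [-0.000874   -0.00081026] ee [ 0.59750822 -0.06721034  0.22603226]
t 15.38 ee [ 0.5975 -0.0675  0.226 ] w 0.291 shift [-0.012 -0.008  0.72 ] turn [ 0.    -0.    -0.002]
```

View pics/w6.png

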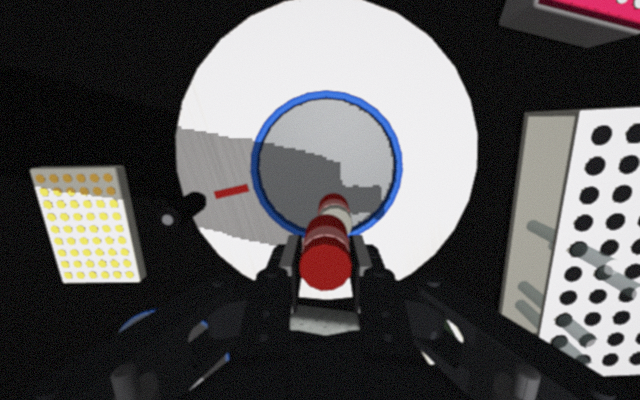

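The held vial is at (325,268), but the white vial shows at about (336,210). That is further to −y than where I set it, so it may have been knocked. Measuring before I lower.

Run:
```python
from h import *
c=cam("wrist"); im,d=get_image("wrist"); hsv=cv2.cvtColor(im,cv2.COLOR_RGB2HSV); P=cloud("wrist",d,c)
m=(np.linalg.norm(P[:,:,:2]-[.5967,-.0406],axis=2)<.055)&(P[:,:,2]>.065)&(P[:,:,2]<.13); m[245:]=0
q=P[m]; print(len(q)); 
for lo in np.arange(.065,.13,.01):
    s=q[(q[:,2]>=lo)&(q[:,2]<lo+.01)]
    if len(s): print(lo.round(3),len(s),s.min(0).round(3),s.max(0).round(3))
t,dt=get_image("top"); s,ds=get_image("scene"); 
C=cam("scene"); v=P*0
P2=cloud("scene",ds); 
m=(np.linalg.norm(P2[:,:,:2]-[.5967,-.0406],axis=2)<.055)&(P2[:,:,2]>.09)&(P2[:,:,2]<.105); q=P2[m]; print("scene top",len(q),q.min(0),q.max(0)) if len(q) else 0
cv2.imwrite("pics/p1.png",np.vstack([cv2.resize(im[150:300,250:400],(400,400),interpolation=2),cv2.resize(s[180:255,240:390],(400,200),interpolation=2)])[:,:,::-1])
```

```text
742
0.065 156 [ 0.542 -0.092  0.065] [0.616 0.005 0.075]
0.075 105 [ 0.591 -0.074  0.075] [ 0.616 -0.061  0.085]
0.085 115 [ 0.592 -0.069  0.085] [ 0.615 -0.061  0.095]
0.095 323 [ 0.593 -0.081  0.095] [ 0.616 -0.061  0.101]
0.125 43 [ 0.585 -0.066  0.127] [ 0.61  -0.056  0.13 ]
scene top 86 [ 0.59138542 -0.08494718  0.09034952] [ 0.61764562 -0.05653929  0.10062769]
```

View pics/p1.png

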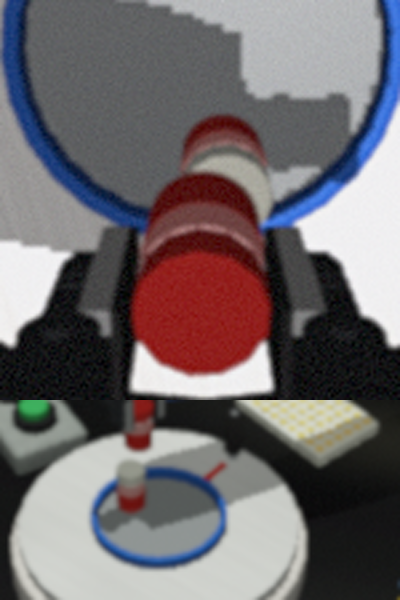

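The white vial was knocked but still stands upright inside the ring at about (0.604, −0.073), which is valid. I'll put the red one on the free +y side, at (0.595, −0.012).

```bash
python3 -m creep '[0.56,-0.02,0,0,0,0,-1, 0.56,-0.02,0,0,0,0,-1, 0.56,-0.02,0,0,0,0,-1]' | sed -n 2p
python3 -m creep '[0,0,0.3,0,0,0,-1, 0,0,0.55,0,0,0,-1, 0,0,0.65,0,0,0,-1, 0,0,0.71,0,0,0,-1, 0,0,0.71,0,0,0,-1, 0,0,0.71,0,0,0,-1]'
python3 -m creep '[0,0,0,0,0,0,-0.2, 0,0,0,0,0,0,-0.2, 0,0,0,0,0,0,1, 0,0,0,0,0,0,1, 0,0,-0.5,0,0,0,1, 0,0,-0.9,0,0,0,1]' | sed -n 2p
python3 -m creep '[0.5,-0.95,0,0,0,0,1, 0.5,-0.95,0,0,0,0,1, 0.5,-0.95,0,0,0,0,1]' | sed -n 2p
python3 - <<'E'
from h import *
s,ds=get_image("scene");w,dw=get_image("wrist");t,dt=get_image("top")
for n,d in (("scene",ds),("top",dt)):
    P=cloud(n,d); m=(np.linalg.norm(P[:,:,:2]-[.5967,-.0406],axis=2)<.06)&(P[:,:,2]>.09)&(P[:,:,2]<.11)
    N,L,S,c=cv2.connectedComponentsWithStats(m.astype(np.uint8))
    for i in range(1,N):
        if S[i,4]>5: q=P[L==i]; print(n,S[i,4],((q.min(0)+q.max(0))/2).round(4),(q.max(0)-q.min(0)).round(3))
P=cloud("top",dt); m=(np.linalg.norm(P[:,:,:2]-[.404,-.287],axis=2)<.12)&(P[:,:,2]>.07)&(P[:,:,2]<.09); q=P[m]; print("knob",len(q),((q.min(0)+q.max(0))/2).round(4),(q.max(0)-q.min(0)).round(3))
cv2.imwrite("pics/p2.png",np.vstack([cv2.resize(s[170:290,230:370],(420,360)),cv2.resize(t[130:270,270:430],(420,240))[:240]])[:,:,::-1])
to(.404,-.2865,.2)
E
```

```text
ee_pos: [0.5957, -0.0122, 0.226]
t: 16.7
ee_pos: [0.5964, -0.0125, 0.1562]
tool_rot: [0.708, 0.706, 0.001, 0.001]
wrist_force: [-0.2, 0.4, 0.1]
width: 0.29
finger_force: 29.7
ee_pos: [0.5954, -0.0123, 0.2458]
ee_pos: [0.4981, 0.0392, 0.2445]
scene 86 [ 0.6063 -0.0713  0.0956] [0.024 0.026 0.011]
scene 88 [ 0.5988 -0.0114  0.0959] [0.025 0.025 0.012]
top 53 [ 0.6008 -0.0746  0.099 ] [0.023 0.023 0.012]
top 34 [ 0.594  -0.0195  0.0987] [0.023 0.013 0.01 ]
knob 48 [ 0.4033 -0.287   0.0805] [0.019 0.023 0.016]
t 17.98 ee [0.5015 0.0377 0.2452] w 1.0 shift [-3.244 -0.967  0.452] turn [ 0.002  0.    -0.003]
```

View pics/p2.png

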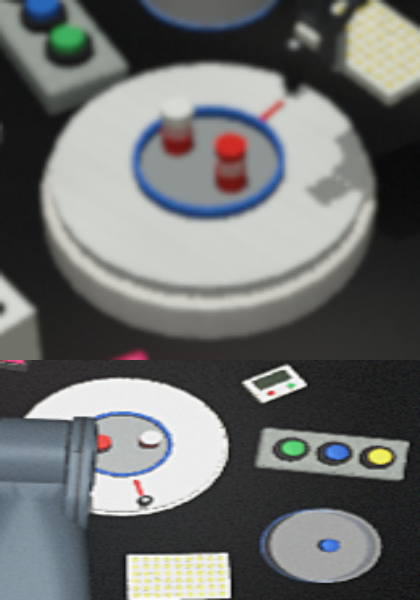

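Both vials stand in the ring (scene crop: white (177,125), red (230,165)). Now the cover.

```bash
for i in 1 2 3 4; do python3 -m creep '[-0.81,-0.24,0,0,0,0,1, -0.81,-0.24,0,0,0,0,1, -0.81,-0.24,0,0,0,0,1]' | sed -n 2p; done
python3 -m creep '[0,0,0.4,0,0,0,0, 0,0,0.4,0,0,0,0, 0,0,0.4,0,0,0,0, 0,0,0.4,0,0,0,0]' | sed -n 2p
python3 - <<'E'
from h import *
c=cam("wrist"); im,d=get_image("wrist"); save("w7",im); hsv=cv2.cvtColor(im,cv2.COLOR_RGB2HSV); P=cloud("wrist",d,c)
m=cv2.inRange(hsv,(100,120,60),(128,255,255)); N,L,S,q=cv2.connectedComponentsWithStats(m)
for i in range(1,N):
    if S[i,4]>100: print(S[i],q[i],np.median(P[L==i],0),ray("",*q[i],.084,c))
to(.404,-.2865,.136)
E
```

```text
ee_pos: [0.4774, -0.045, 0.2452]
ee_pos: [0.453, -0.1249, 0.245]
ee_pos: [0.4288, -0.2052, 0.2449]
ee_pos: [0.4047, -0.2857, 0.2448]
ee_pos: [0.4051, -0.2859, 0.2069]
[281 115  87  16 226] [325.95575221 119.67256637] [ 0.40660132 -0.2189527   0.00042714] [ 0.40521459 -0.2189465   0.084     ]
[311 198  30  35 823] [325.55285541 215.73754557] [ 0.40453118 -0.28445941  0.0837281 ] [ 0.40488042 -0.28432696  0.084     ]
[ 513  210   41   36 1087] [533.45630175 227.20607176] [ 0.57920363 -0.30609326  0.05147934] [ 0.55366169 -0.29335978  0.084     ]
t 20.02 ee [ 0.405  -0.2861  0.2067] w 0.499 shift [-0.003 -0.011  0.707] turn [ 0.003  0.002 -0.002]
```

View pics/w7.png

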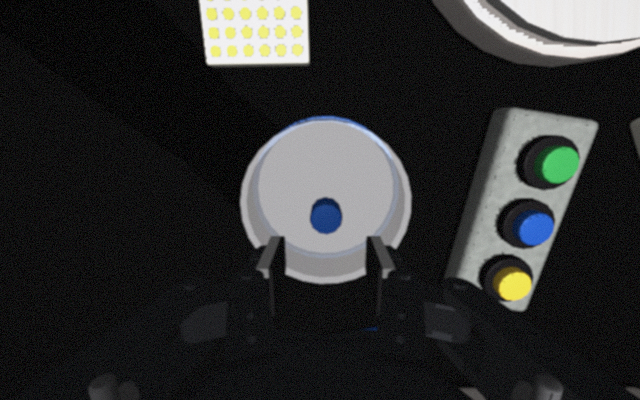

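The knob is at (326,216), directly ahead of the fingers. Gripping it.

```bash
python3 -m creep '[0,0,0.35,0,0,0,0, 0,0,0.6,0,0,0,0, 0,0,0.68,0,0,0,0, 0,0,0.68,0,0,0,0, 0,0,0.68,0,0,0,-1, 0,0,0.68,0,0,0,-1, 0,0,0.68,0,0,0,-1, 0,0,0.68,0,0,0,-1]' 50
python3 -m creep '[0,0,0,0,0,0,-1, 0,0,-0.3,0,0,0,-1, 0,0,-0.6,0,0,0,-1, 0,0,-0.9,0,0,0,-1, 0,0,-0.9,0,0,0,-1, 0,0,-0.9,0,0,0,-1]'
python3 - <<'E'
from h import *
im,d=get_image("wrist"); P=cloud("wrist",d); m=(np.linalg.norm(P[:,:,:2]-get_state()["ee_pos"][:2],axis=2)<.075)&(d>0); print(np.histogram(P[m][:,2],bins=np.arange(0,.3,.01)))
s=get_image("scene")[0]; cv2.imwrite("pics/p3.png",np.vstack([im[:300,100:560],cv2.resize(s[80:220,230:430],(460,300))])[:,:,::-1]); to(.5967,-.0406,.25)
E
```

```text
t: 21.02
ee_pos: [0.4049, -0.2867, 0.1388]
tool_rot: [0.708, 0.706, 0.0, 0.002]
wrist_force: [-0.4, -0.4, 5.9]
width: 0.257
finger_force: 49.5
t: 21.78
ee_pos: [0.4037, -0.2855, 0.2255]
tool_rot: [0.708, 0.706, -0.0, -0.001]
wrist_force: [-0.7, 0.2, -1.6]
width: 0.258
finger_force: 49.2
(array([   42,     0,     0,     0,     0,     0,     0,     0,    37,
         122,    37,    40,    50,    62, 29784,   383,  1718,  1354,
         953,  1429,  5731,  4520,  9075, 11958, 13712,  2552,     0,
           0,     0]), array([0.  , 0.01, 0.02, 0.03, 0.04, 0.05, 0.06, 0.07, 0.08, 0.09, 0.1 ,
       0.11, 0.12, 0.13, 0.14, 0.15, 0.16, 0.17, 0.18, 0.19, 0.2 , 0.21,
       0.22, 0.23, 0.24, 0.25, 0.26, 0.27, 0.28, 0.29]))
t 21.88 ee [ 0.4033 -0.2852  0.2248] w 0.26 shift [ 2.451  1.927 -0.251] turn [-0.003 -0.003 -0.003]
```

View pics/p3.png

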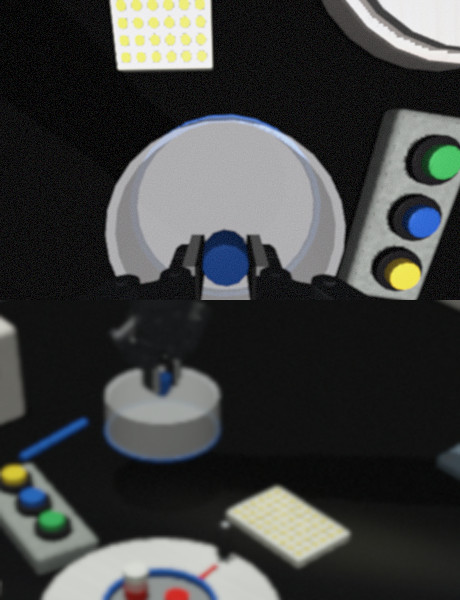

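The cover is held level. Raising it and carrying it over the rotor.

```bash
python3 -m creep '[0,0,-0.3,0,0,0,-1, 0,0,-0.6,0,0,0,-1, 0,0,-0.6,0,0,0,-1]' | sed -n 2p
for i in 1 2 3; do python3 -m creep '[0.4,0.32,0,0,0,0,-1, 0.817,0.643,0,0,0,0,-1, 0.817,0.643,0,0,0,0,-1]' | sed -n 2p; done
python3 -m creep '[0,0,0,0,0,0,-1, 0,0,0,0,0,0,-1, 0,0,0,0,0,0,-1]' | sed -n 2p
python3 - <<'E'
from h import *
c=cam("wrist"); im,d=get_image("wrist"); s=get_state(); P=cloud("wrist",d,c); e=s["ee_pos"]
m=(np.linalg.norm(P[:,:,:2]-e[:2],axis=2)<.08)&(d>0)&(P[:,:,2]<e[2]-.07)&(P[:,:,2]>e[2]-.095); q=P[m]
print(np.histogram(q[:,2]-e[2],bins=8)); 
f=np.c_[q[:,:2]-e[:2],np.ones(len(q))]; print("plane",np.linalg.lstsq(f,q[:,2]-e[2],rcond=None)[0], (q.max(0)+q.min(0))/2-e,q.max(0)-q.min(0))
hull=cv2.convexHull(np.float32(q[:,:2]-e[:2]));print(cv2.minEnclosingCircle(hull))
# ring position, visible part
hsv=cv2.cvtColor(im,cv2.COLOR_RGB2HSV); mb=(cv2.inRange(hsv,(100,130,60),(128,255,255))>0)&(abs(P[:,:,2]-.062)<.01); print(mb.sum())
save("w8",im); to(.5967,-.0406,.2)
E
```

```text
ee_pos: [0.4046, -0.2864, 0.2882]
ee_pos: [0.4693, -0.2013, 0.2842]
ee_pos: [0.5336, -0.1207, 0.2845]
ee_pos: [0.598, -0.04, 0.2844]
ee_pos: [0.597, -0.0425, 0.2871]
(array([   17,    19,    20,  5648, 24142,     0,    26,    83]), array([-0.09493261, -0.09182212, -0.08871163, -0.08560114, -0.08249065,
       -0.07938016, -0.07626967, -0.07315918, -0.07004869]))
plane [-0.00109977  0.0003725  -0.08195084] [-0.00054589  0.0018912  -0.08249065] [0.13637112 0.13125861 0.02488392]
((-0.0006730445311404765, -0.0004979819059371948), 0.06864900887012482)
0
t 23.8 ee [ 0.5971 -0.0423  0.2872] w 0.258 shift [ 0.017 -0.004  0.872] turn [ 0.     0.    -0.005]
```

View pics/w8.png

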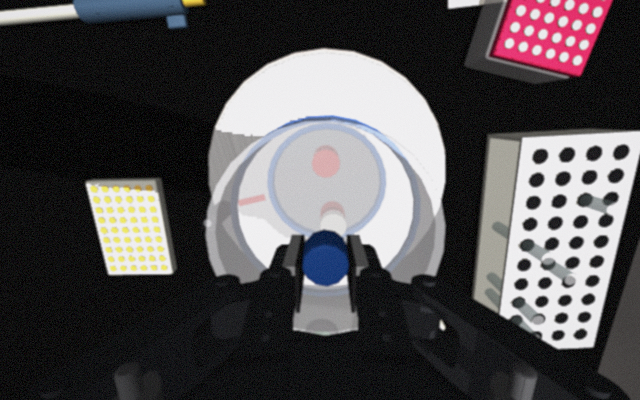

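Through the clear dome I can see the vials at (325,160) and (333,215), and the ring is concentric. Lowering in stages.

```bash
python3 -m creep '[0.015,0,0.3,0,0,0,-1, 0.015,0,0.55,0,0,0,-1, 0.015,0,0.65,0,0,0,-1, 0.015,0,0.72,0,0,0,-1, 0.015,0,0.72,0,0,0,-1, 0.015,0,0.72,0,0,0,-1]'
python3 -c "from h import *; to(.5972,-.0406,.194)"
```

```text
t: 24.55
ee_pos: [0.5981, -0.0399, 0.2162]
tool_rot: [0.708, 0.706, 0.001, 0.001]
wrist_force: [0.0, -0.3, -1.9]
width: 0.255
finger_force: 49.9
t 24.55 ee [ 0.5981 -0.0399  0.2162] w 0.255 shift [-0.007 -0.009  0.222] turn [ 0.003  0.    -0.003]
```

```bash
python3 -m creep '[-0.005,0,0.08,0,0,0,-1, -0.005,0,0.14,0,0,0,-1, -0.005,0,0.19,0,0,0,-1, -0.005,0,0.22,0,0,0,-1, -0.005,0,0.22,0,0,0,-1, -0.005,0,0.22,0,0,0,-1]'
python3 -c "from h import *; to(.597,-.0406,.194)"
```

```text
t: 25.3
ee_pos: [0.5974, -0.0401, 0.1938]
tool_rot: [0.708, 0.706, 0.0, 0.0]
wrist_force: [-2.2, 0.8, 4.5]
width: 0.252
finger_force: 50.4
t 25.3 ee [ 0.5974 -0.0401  0.1938] w 0.252 shift [-0.005 -0.004 -0.002] turn [ 0.001  0.    -0.003]
```

Seated: there is 4.5 N of upward contact force at the expected height. Releasing and checking.

```bash
python3 -m creep '[0,0,0,0,0,0,-0.3, 0,0,0,0,0,0,-0.1, 0,0,0,0,0,0,0, 0,0,-0.3,0,0,0,0, 0,0,-0.7,0,0,0,0, 0,0,-0.9,0,0,0,0]' | sed -n 2p
python3 -m creep '[-0.4,-0.9,0,0,0,0,0, -0.4,-0.9,0,0,0,0,0, -0.4,-0.9,0,0,0,0,0]' | sed -n 2p
python3 -m creep '[-0.6,-0.7,0,0,0,0,0, -0.6,-0.7,0,0,0,0,0, -0.6,-0.7,0,0,0,0,0]' | sed -n 2p
python3 - <<'E'
from h import *
t,d=get_image("top"); s,ds=get_image("scene"); P=cloud("top",d)
r=np.linalg.norm(P[:,:,:2]-[.5967,-.0406],axis=2)
q=P[(r<.085)&(P[:,:,2]>.108)&(P[:,:,2]<.12)]; f=np.c_[q[:,:2]-[.5967,-.0406],np.ones(len(q))]; print("roof",len(q),np.linalg.lstsq(f,q[:,2],rcond=None)[0],(q.min(0)+q.max(0))/2)
q=P[(r<.03)&(P[:,:,2]>.132)]; print("knob",len(q),(q.min(0)+q.max(0))/2,q.max(0))
h=P[(r>.095)&(r<.13)&(P[:,:,2]>.095)&(P[:,:,2]<.115)]; print("handle",len(h),(h.min(0)+h.max(0))/2)
cv2.imwrite("pics/p4.png",np.vstack([cv2.resize(t[125:245,260:430],(510,360)),cv2.resize(s[160:290,220:370],(270,240)).repeat(1,1) if 0 else cv2.resize(s[170:290,200:455],(510,240))])[:,:,::-1]); to(.4885,-.0655,.19)
E
```

```text
ee_pos: [0.5983, -0.0404, 0.2855]
ee_pos: [0.5058, -0.0807, 0.2828]
ee_pos: [0.4372, -0.1408, 0.2832]
roof 1372 [ 0.00041849 -0.0025459   0.11242878] [ 0.5952826  -0.04256768  0.11371097]
knob 46 [ 0.59429549 -0.04185194  0.13856442] [ 0.60502722 -0.03112417  0.14441977]
handle 28 [ 0.48625623 -0.06668042  0.10455825]
t 26.9 ee [ 0.4382 -0.1398  0.2831] w 0.501 shift [0.744 0.5   0.932] turn [ 0.002 -0.    -0.003]
```

View pics/p4.png

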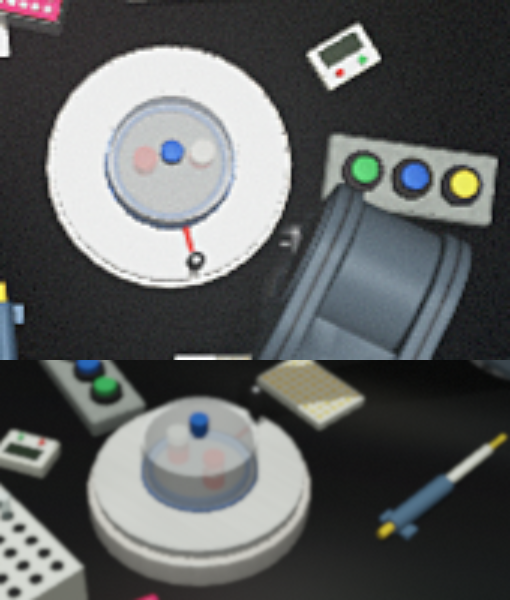

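The cover sits level (roof at 0.112 m, tilt below 3 mrad) and centred, with the vials visible inside. The handle is at the red mark. Approaching it with the fingers partly open.

```bash
python3 -m creep '[0.74,0.5,0.4,0,0,0,-0.25, 0.74,0.5,0.4,0,0,0,-0.25, 0.74,0.5,0.85,0,0,0,-0.25, 0.74,0.5,0.85,0,0,0,-0.25, 0.74,0.5,0.85,0,0,0,-0.25]' | sed -n 2p
python3 - <<'E'
from h import *
c=cam("wrist"); im,d=get_image("wrist"); save("w9",im); P=cloud("wrist",d,c)
m=(np.linalg.norm(P[:,:,:2]-[.4885,-.0657],axis=2)<.025)&(abs(P[:,:,2]-.107)<.008); q=P[m]; print(len(q),(q.min(0)+q.max(0))/2,q.max(0)-q.min(0)); to(.4885,-.0657,.155)
E
```

```text
ee_pos: [0.4883, -0.0657, 0.199]
742 [ 0.48876226 -0.06576062  0.1051634 ] [0.01729096 0.01769185 0.01225053]
t 27.57 ee [ 0.4889 -0.0661  0.2001] w 0.371 shift [ 0.005 -0.005  0.451] turn [ 0.004  0.001 -0.003]
```

View pics/w9.png

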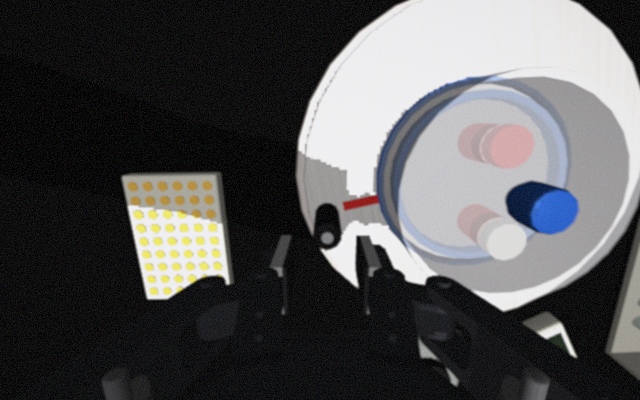

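The handle top is at (327,238), right between the fingers. Descending, gripping, and computing the circle shifts.

```bash
python3 -m creep '[0,0,0.25,0,0,0,-0.25, 0,0,0.45,0,0,0,-0.25, 0,0,0.45,0,0,0,-0.25, 0,0,0.45,0,0,0,-1, 0,0,0.45,0,0,0,-1, 0,0,0.45,0,0,0,-1, 0,0,0.45,0,0,0,-1]' 40
python3 - <<'E'
from h import *
e=get_state()["ee_pos"]; C=np.array([.5967,-.0406]); v=e[:2]-C; p0=np.arctan2(v[1],v[0]); print("r",np.hypot(*v),np.degrees(p0)); 
f=lambda a:.112*np.array([np.sin(a),np.cos(a)])/.1   # tool x = world y, tool y = world x
for k in range(8):
    a0=p0-np.radians(50*k); print(k,[list((f(a0-np.radians(10*j))-f(a0)).round(3)) for j in range(1,6)])
E
```

```text
t: 28.45
ee_pos: [0.4889, -0.0665, 0.1552]
tool_rot: [0.708, 0.706, 0.001, 0.002]
wrist_force: [-0.4, 0.4, 6.1]
width: 0.198
finger_force: 39.7
r 0.11082961563201454 -166.5069198167158
0 [[np.float64(0.193), np.float64(-0.029)], [np.float64(0.388), np.float64(-0.024)], [np.float64(0.58), np.float64(0.015)], [np.float64(0.761), np.float64(0.087)], [np.float64(0.928), np.float64(0.189)]]
1 [[np.float64(0.146), np.float64(0.129)], [np.float64(0.268), np.float64(0.282)], [np.float64(0.361), np.float64(0.454)], [np.float64(0.423), np.float64(0.639)], [np.float64(0.452), np.float64(0.832)]]
2 [[np.float64(-0.005), np.float64(0.195)], [np.float64(-0.044), np.float64(0.386)], [np.float64(-0.116), np.float64(0.568)], [np.float64(-0.218), np.float64(0.735)], [np.float64(-0.347), np.float64(0.881)]]
3 [[np.float64(-0.153), np.float64(0.122)], [np.float64(-0.324), np.float64(0.215)], [np.float64(-0.51), np.float64(0.277)], [np.float64(-0.703), np.float64(0.305)], [np.float64(-0.898), np.float64(0.3)]]
4 [[np.float64(-0.191), np.float64(-0.039)], [np.float64(-0.373), np.float64(-0.111)], [np.float64(-0.539), np.float64(-0.213)], [np.float64(-0.686), np.float64(-0.342)], [np.float64(-0.807), np.float64(-0.495)]]
5 [[np.float64(-0.093), np.float64(-0.172)], [np.float64(-0.155), np.float64(-0.357)], [np.float64(-0.184), np.float64(-0.55)], [np.float64(-0.179), np.float64(-0.745)], [np.float64(-0.14), np.float64(-0.936)]]
6 [[np.float64(0.072), np.float64(-0.182)], [np.float64(0.174), np.float64(-0.348)], [np.float64(0.303), np.float64(-0.494)], [np.float64(0.456), np.float64(-0.616)], [np.float64(0.627), np.float64(-0.709)]]
7 [[np.float64(0.185), np.float64(-0.062)], [np.float64(0.378), np.float64(-0.091)], [np.float64(0.573), np.float64(-0.086)], [np.float64(0.765), np.float64(-0.047)], [np.float64(0.946), np.float64(0.025)]]
```

```bash
python3 -m creep '[0.193,-0.029,-0.03,0,0,0,-1, 0.388,-0.024,-0.03,0,0,0,-1, 0.58,0.015,-0.03,0,0,0,-1, 0.761,0.087,-0.03,0,0,0,-1, 0.928,0.189,-0.03,0,0,0,-1]'
python3 - <<'E'
from h import *
e=get_state()["ee_pos"]; v=e[:2]-np.array([.5967,-.0406]); print(np.hypot(*v),np.degrees(np.arctan2(v[1],v[0])))
E
```

```text
t: 29.08
ee_pos: [0.508, 0.0261, 0.1554]
tool_rot: [0.708, 0.706, -0.001, 0.003]
wrist_force: [6.5, -7.3, -5.7]
width: 0.197
finger_force: 40.4
0.1109226840305283 143.0636734461587
```

```bash
python3 -m creep '[0.146,0.129,0.015,0,0,0,-1, 0.268,0.282,0.015,0,0,0,-1, 0.361,0.454,0.015,0,0,0,-1, 0.423,0.639,0.015,0,0,0,-1, 0.452,0.832,0.015,0,0,0,-1]' | grep -E 'ee|wrist'
python3 -m creep '[-0.005,0.195,0,0,0,0,-1, -0.044,0.386,0,0,0,0,-1, -0.116,0.568,0,0,0,0,-1, -0.218,0.735,0,0,0,0,-1, -0.347,0.881,0,0,0,0,-1]' | grep -E 'ee|wrist'
python3 - <<'E'
from h import *
s=get_state(); e=s["ee_pos"]; v=e[:2]-np.array([.5967,-.0406]); print(np.hypot(*v),np.degrees(np.arctan2(v[1],v[0])),s["q"].round(2),s["width"])
E
```

```text
ee_pos: [0.5904, 0.0709, 0.1553]
wrist_force: [-0.5, -6.5, 4.4]
ee_pos: [0.6781, 0.0375, 0.1553]
wrist_force: [-1.6, -0.1, 3.9]
0.11278518565853861 43.8015648866395 [-0.04  0.47  0.31  1.41  0.    1.53] 0.19506336276503308
```

```bash
python3 -m creep '[-0.153,0.122,0,0,0,0,-1, -0.324,0.215,0,0,0,0,-1, -0.51,0.277,0,0,0,0,-1, -0.703,0.305,0,0,0,0,-1, -0.898,0.3,0,0,0,0,-1]' | grep -E 'ee|wrist'
python3 -m creep '[-0.191,-0.039,0,0,0,0,-1, -0.373,-0.111,0,0,0,0,-1, -0.539,-0.213,0,0,0,0,-1, -0.686,-0.342,0,0,0,0,-1, -0.807,-0.495,0,0,0,0,-1]' | grep -E 'ee|wrist'
python3 -m creep '[-0.093,-0.172,0,0,0,0,-1, -0.155,-0.357,0,0,0,0,-1, -0.184,-0.55,0,0,0,0,-1, -0.179,-0.745,0,0,0,0,-1, -0.14,-0.936,0,0,0,0,-1]' | grep -E 'ee|wrist'
python3 - <<'E'
from h import *
s=get_state(); e=s["ee_pos"]; v=e[:2]-np.array([.5967,-.0406]); print(np.hypot(*v),np.degrees(np.arctan2(v[1],v[0])),s["q"].round(2),s["width"])
E
```

```text
ee_pos: [0.7092, -0.0547, 0.1553]
wrist_force: [3.2, 0.9, 4.0]
ee_pos: [0.6574, -0.1361, 0.1553]
wrist_force: [1.9, 0.4, 5.2]
ee_pos: [0.5631, -0.1477, 0.1553]
wrist_force: [3.0, 3.6, 7.4]
0.11228705688720053 -107.41368605979504 [-0.37  0.21 -0.01  1.34  0.    1.2 ] 0.19100402173200837
```

```bash
python3 -m creep '[0.072,-0.182,0,0,0,0,-1, 0.174,-0.348,0,0,0,0,-1, 0.303,-0.494,0,0,0,0,-1, 0.456,-0.616,0,0,0,0,-1, 0.627,-0.709,0,0,0,0,-1]' | grep -E 'ee|wrist'
python3 -m creep '[0.09,-0.035,0,0,0,0,-1, 0.185,-0.062,0,0,0,0,-1, 0.281,-0.081,0,0,0,0,-1, 0.281,-0.081,0,0,0,0,-1, 0.281,-0.081,0,0,0,0,-1]' | grep -E 'ee|wrist'
python3 - <<'E'
from h import *
t,d=get_image("top"); s=get_image("scene")[0]
s_=get_state(); e=s_["ee_pos"]; v=e[:2]-np.array([.5967,-.0406]); print(np.hypot(*v),np.degrees(np.arctan2(v[1],v[0])),s_["width"])
P=cloud("top",d); r=np.linalg.norm(P[:,:,:2]-[.5967,-.0406],axis=2)
q=P[(r<.03)&(P[:,:,2]>.132)&(P[:,:,2]<.15)]; print("knob",len(q),(q.min(0)+q.max(0))/2 if len(q) else 0)
cv2.imwrite("pics/p5.png",cv2.resize(s[160:290,220:370],(450,390))[:,:,::-1])
E
```

```text
ee_pos: [0.4943, -0.0843, 0.1553]
wrist_force: [8.0, 2.0, 1.8]
ee_pos: [0.4869, -0.0566, 0.1553]
wrist_force: [6.5, 1.5, 2.4]
0.1109608759042662 -171.68003276377456 0.19185766630859033
knob 18 [ 0.59759283 -0.04022849  0.14095202]
```

View pics/p5.png

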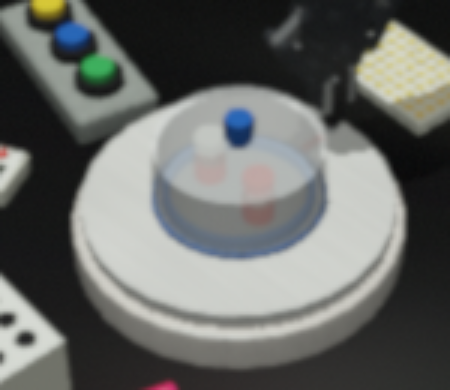

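After 365° the cover is still level with both vials inside (white (208,150), red (258,195)). Letting go of the handle and moving to the keys.

```bash
python3 -m creep '[0,0,0,0,0,0,-0.25, 0,0,0,0,0,0,-0.25, 0,0,0,0,0,0,-0.25, 0,0,-0.4,0,0,0,-0.25, 0,0,-0.9,0,0,0,-0.25, 0,0,-0.9,0,0,0,-0.25]' | sed -n 2p
for i in 1 2 3; do python3 -m creep '[-0.95,0.29,0,0,0,0,-1, -0.95,0.29,0,0,0,0,-1, -0.95,0.29,0,0,0,0,-1]' | sed -n 2p; done
python3 -m creep '[-0.2,0,0.4,0,0,0,-1, -0.2,0,0.4,0,0,0,-1, -0.2,0,0.4,0,0,0,-1]' | sed -n 2p
python3 - <<'E'
from h import *
c=cam("wrist"); im,d=get_image("wrist"); save("w10",im); hsv=cv2.cvtColor(im,cv2.COLOR_RGB2HSV); P=cloud("wrist",d,c)
t,dt=get_image("top"); ht=cv2.cvtColor(t,cv2.COLOR_RGB2HSV); Pt=cloud("top",dt)
for n,lo,hi in (("y",(22,120,80),(35,255,255)),("b",(100,120,60),(128,255,255)),("g",(45,100,60),(80,255,255))):
    for H,Q,C in ((hsv,P,c),(ht,Pt,cam("top"))):
        m=(cv2.inRange(H,lo,hi)>0)&(np.linalg.norm(Q[:,:,:2]-[.582,-.308],axis=2)<.09)&(Q[:,:,2]>.044)&(Q[:,:,2]<.057)
        v,u=np.nonzero(m)
        if len(u): print(n,len(u),ray("",u.mean(),v.mean(),.049,C).round(4),np.median(Q[m],0).round(4))
to(.5735,-.3628,.14)
E
```

```text
ee_pos: [0.4875, -0.057, 0.2491]
ee_pos: [0.5139, -0.1534, 0.2425]
ee_pos: [0.5427, -0.2476, 0.2426]
ee_pos: [0.5716, -0.3418, 0.2425]
ee_pos: [0.5718, -0.3595, 0.2051]
y 1008 [ 0.574 -0.362  0.049] [ 0.5741 -0.3612  0.0516]
y 60 [ 0.5724 -0.3632  0.049 ] [ 0.5721 -0.3629  0.0518]
b 1164 [ 0.5823 -0.3082  0.049 ] [ 0.5822 -0.3079  0.0517]
b 58 [ 0.5806 -0.3081  0.049 ] [ 0.5796 -0.3078  0.0524]
g 1438 [ 0.5905 -0.2539  0.049 ] [ 0.5903 -0.2543  0.0517]
g 61 [ 0.5892 -0.2531  0.049 ] [ 0.5891 -0.2525  0.0517]
t 35.9 ee [ 0.5726 -0.3604  0.2066] w -0.002 shift [-0.024  0.008  0.666] turn [ 0.003  0.001 -0.001]
```

```bash
python3 -m creep '[-0.02,0.01,0.4,0,0,0,-1, -0.02,0.01,0.74,0,0,0,-1, -0.02,0.01,0.74,0,0,0,-1]' | grep -E 'ee|wrist'
python3 -m creep '[0,0,0.08,0,0,0,-1, 0,0,0.14,0,0,0,-1, 0,0,0.16,0,0,0,-1, 0,0,0.16,0,0,0,-1, 0,0,0.16,0,0,0,-1]' | grep -E 'ee|wrist'
```

```text
ee_pos: [0.5715, -0.3616, 0.128]
wrist_force: [-0.2, 0.3, -0.0]
ee_pos: [0.5743, -0.3643, 0.1187]
wrist_force: [-1.0, 1.9, 8.3]
```

8.3 N exceeds the 5 N spring with the tip 6 mm down, so yellow has bottomed. Lifting and going on to blue.

```bash
python3 -m creep '[0,0,0.01,0,0,0,-1, 0,0,0.01,0,0,0,-1, 0,0,-0.35,0,0,0,-1, 0,0,-0.35,0,0,0,-1]' | grep -E 'ee|wrist'
python3 -m creep '[0.54,0.083,0,0,0,0,-1, 0.54,0.083,0,0,0,0,-1, 0.54,0.083,0,0,0,0,-1]' | grep -E 'ee|wrist'
python3 -c "from h import *; to(.5815,-.3082,.118)"
```

```text
ee_pos: [0.575, -0.3653, 0.1549]
wrist_force: [-0.2, 0.5, 0.2]
ee_pos: [0.5813, -0.3095, 0.149]
wrist_force: [0.3, 0.2, -0.4]
t 37.77 ee [ 0.5813 -0.3095  0.149 ] w -0.001 shift [0.013 0.002 0.31 ] turn [-0.001  0.001 -0.002]
```

```bash
python3 -m creep '[0.01,0,0.2,0,0,0,-1, 0.01,0,0.29,0,0,0,-1, 0.01,0,0.36,0,0,0,-1, 0.01,0,0.36,0,0,0,-1, 0.01,0,0.36,0,0,0,-1, 0.01,0,0.36,0,0,0,-1]' | grep -E 'ee|wrist'
python3 -m creep '[0,0,-0.35,0,0,0,-1, 0,0,-0.35,0,0,0,-1]' | grep -E 'ee|wrist'
python3 -m creep '[0.54,0.083,0,0,0,0,-1, 0.54,0.083,0,0,0,0,-1, 0.54,0.083,0,0,0,0,-1]' | grep -E 'ee|wrist'
python3 -c "from h import *; to(.59,-.2537,.118)"
```

```text
ee_pos: [0.5809, -0.3094, 0.1185]
wrist_force: [-6.2, 4.4, 16.2]
ee_pos: [0.583, -0.3106, 0.1526]
wrist_force: [1.4, 0.4, 1.1]
ee_pos: [0.5894, -0.2547, 0.1474]
wrist_force: [-0.1, -0.3, -0.3]
t 39.15 ee [ 0.5894 -0.2547  0.1474] w 0.001 shift [0.01  0.006 0.294] turn [-0.002  0.    -0.003]
```

Blue bottomed at the same height as yellow (0.1185 m, 16 N). Green next, then I'll retreat and check.

```bash
python3 -m creep '[0.01,0.005,0.2,0,0,0,-1, 0.01,0.005,0.28,0,0,0,-1, 0.01,0.005,0.34,0,0,0,-1, 0.01,0.005,0.34,0,0,0,-1, 0.01,0.005,0.34,0,0,0,-1, 0.01,0.005,0.34,0,0,0,-1]' | grep -E 'ee|wrist'
python3 -m creep '[0,0,-0.5,0,0,0,-1, 0,0,-1,0,0,0,-1, 0,0,-1,0,0,0,-1]' | grep -E 'ee|wrist'
python3 -m creep '[-0.8,-0.8,-0.2,0,0,0,-1, -0.8,-0.8,-0.2,0,0,0,-1, -0.8,-0.8,-0.2,0,0,0,-1, -0.8,-0.8,-0.2,0,0,0,-1]' | grep -E 'ee|wrist'
python3 - <<'E'
from h import *
t,d=get_image("top"); s=get_image("scene")[0]; P=cloud("top",d); r=np.linalg.norm(P[:,:,:2]-[.5967,-.0406],axis=2)
q=P[(r<.085)&(P[:,:,2]>.108)&(P[:,:,2]<.12)]; f=np.c_[q[:,:2]-[.5967,-.0406],np.ones(len(q))]; print("roof",np.linalg.lstsq(f,q[:,2],rcond=None)[0],(q.min(0)+q.max(0))/2)
h=P[(r>.095)&(r<.13)&(P[:,:,2]>.095)&(P[:,:,2]<.115)]; print("handle",(h.min(0)+h.max(0))/2)
cv2.imwrite("pics/p6.png",np.vstack([cv2.resize(t[125:265,260:450],(475,350)),cv2.resize(s[150:290,200:466],(475,250))])[:,:,::-1])
E
```

```text
ee_pos: [0.5898, -0.2545, 0.1185]
wrist_force: [-5.9, 2.7, 14.2]
ee_pos: [0.5925, -0.2557, 0.2211]
wrist_force: [0.3, 0.2, -0.3]
ee_pos: [0.5097, -0.3335, 0.2335]
wrist_force: [0.2, 0.8, 0.6]
roof [-0.00141799  0.0017745   0.11243326] [ 0.59533724 -0.04132052  0.11395803]
handle [ 0.48465918 -0.05726536  0.10523346]
```

View pics/p6.png

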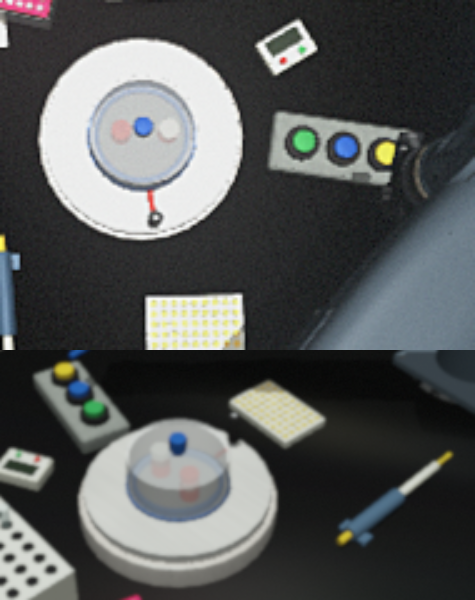

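The cover is level with both vials under it, the handle is past its start by about 5°, the keys are up and the arm is clear. Handing in.

```bash
python3 -m creep '[0,0,0,0,0,0,-1, 0,0,0,0,0,0,-1, 0,0,0,0,0,0,-1, 0,0,0,0,0,0,-1]' | head -2; python3 -c "from plant import *; print(close_job())"
```

```text
t: 41.38
ee_pos: [0.5102, -0.3332, 0.2344]
the job is handed in; nothing more can be done
None
```

The job is handed in, with no verdict returned: both vials present (red and white caps) stand in the ring under the level cover, the rotor was turned about 365° clockwise, and yellow, blue and green were each pressed fully down in that order.

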